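Finger-check the rollers of a packing track

TASK

Before the next carton goes down the roller track, check that its rollers turn: with the fingertips together, stroke lightly along the tops of the five free rollers, from the one at the open infeed end, one after the other, to the last one before the carton, so that each of them turns a little in the running direction (towards the yellow stop). Only brush the rollers: do not press hard, shove or lift the track, and leave the carton and everything else where it is.

Things in the scene. Friction and masses are not known exactly. Their poses are not given: they have to be found in the camera images.
- track: Loose table-top roller track, about 4.8 kg (may differ by 20%), on rubber feet. Rails 520 mm long, 214 mm over all, tops 78 mm high. Eight rollers with blue sleeves, 40 mm diameter, 150 mm long, 60 mm apart, lie across it; their level tops are 85 mm above the table. Origin: middle of its underside. x = running direction, infeed to yellow stop; y across, z up. Axles at x = -210, -150 .. +210 mm.
- first_roller (a point): Top of the first roller (the one at the infeed end), at the middle of its length, 85 mm above the table. The yellow stop plate at the other end is 462 mm from here and its top is 118 mm above the table; a roll of labels, 50 mm high, lies on the table just behind it.
- last_free_roller (a point): Top of the fifth roller, the last one before the carton, at the middle of its length; 240 mm from first_roller along the running direction. The carton's near face is about 54 mm beyond it.
- roller0 (a joint): Turn of roller 1 counted from the infeed end, rad: 0 at the start, growing as its top moves in the running direction. It turns freely without limit on bearings with a very light drag, soon comes to rest and stays where it stops. The axles of the five free rollers sit in rubber bushes: a roller gives about 1 mm for each 4 N pressed on it, 5 mm at most, and comes back up.
- roller1 (a joint): Turn of roller 2 counted from the infeed end, rad: 0 at the start, growing as its top moves in the running direction. It turns freely without limit on bearings with a very light drag, soon comes to rest and stays where it stops.
- roller2 (a joint): Turn of roller 3 counted from the infeed end, rad: 0 at the start, growing as its top moves in the running direction. It turns freely without limit on bearings with a very light drag, soon comes to rest and stays where it stops.
- roller3 (a joint): Turn of roller 4 counted from the infeed end, rad: 0 at the start, growing as its top moves in the running direction. It turns freely without limit on bearings with a very light drag, soon comes to rest and stays where it stops.
- roller4 (a joint): Turn of roller 5 counted from the infeed end, rad: 0 at the start, growing as its top moves in the running direction. It turns freely without limit on bearings with a very light drag, soon comes to rest and stays where it stops.
- carton: Kraft carton 155 x 120 x 60 mm, about 0.3 kg, lying loose on the last three of the eight rollers (the first five are free), against the two rubber buffers of the stop; its top is 145 mm above the table. Origin: middle of its underside; x along the track, z up.
- tin: Tin of 72 mm diameter, 95 mm high, standing on the table along the track's far side. Origin: middle of its underside.
- packet: White paper packet 60 x 45 x 100 mm with an orange band, standing on the table along the track's far side. Origin: middle of its underside.
- scoop: Steel scoop about 175 mm long, 30 mm high, lying beyond the infeed end of the track. Origin: on the table, at the back of its pan.
Mind the look-alikes: they are no part of the job. Leave any red look-alike of the carton alone.

How it is judged:
By the outcome, as a careful person would: the job done as asked, in the order asked, and still so for the second after the job is handed in, with the robot touching nothing.
It also fails if it takes over 38 s, if anything falls off the work surface, if the arm or the gripper's body presses on something with over 40 N, if the wrist force passes 120 N, or if a joint passes its speed limit or range.

ROBOT

A 7-joint arm with a two-finger parallel gripper is mounted at the origin on the work surface. World frame = base frame: x ahead of the robot, y to its left, z up, the work surface at z = 0. Lengths are in m, angles in degrees, forces in N, time in s.
With the tool pointing down it reaches from about 0.425 to 0.875 m from the base axis. Payload 4.7 kg.
Tool frame: the origin (TCP) lies on the centre line of the jaws, within the pads' length; the fingertips stand 25 mm ahead of it and the grasp point (between the pads) lies 6 mm ahead of it; z points along the fingers, y is the direction in which the jaws open and shut (so a half turn about z gives the same grasp; the last joint's range is limited). The gripper opens to 87 mm and grips with 3 to 60 N. Pads are 19 mm wide; open, the fingers measure 117 mm over their backs; the gripper's body (75 mm by 190 mm) begins 51 mm behind the grasp point.
Start: joints at [69.849, 18.392, -4.016, 83.108, 1.295, 78.541, -3.26], TCP at [0.232, -0.607, 0.209] pointing down, gripper open.
Joint ranges: [-163.93, 163.93], [-17.29, 119.83], [-79.2, 71.16], [3.27, 140.29], [-89.18, 269.18], [5.43, 117.66], [-154.24, 154.24]. Speed limits (degrees/s): [147.25, 147.25, 180, 180, 180, 180, 180].

INTERFACE

Orientations are given as [roll, pitch, yaw] about the fixed x, y, z axes, in that order (R = Rz(yaw) Ry(pitch) Rx(roll)).
In Python, from cell import env gives the robot as it stands.
- The arm moves only by the shell command python3 -m creep 'ROWS' [OPENING] [FORCE]. ROWS is JSON, a list of rows, each an object of numbers: "tx", "ty", "tz": the shift along the tool's x, y, z in m; "rx", "ry", "rz": the turn, a rotation vector about the tool's x, y, z in degrees. In form: [{"tx": .., "ty": .., "tz": .., "rx": .., "ry": .., "rz": ..}, ...]. A call has 1 to 20 rows; each row shifts and turns the commanded pose from where the row before left it, along the tool's axes as they then stand; what a row does not reach is not made up. A row lasts 1/8 s, in which the tool goes at most 62.5 mm and 10.7 degrees, less where a joint would pass 70% of its speed; a pose out of reach is approached as far as the arm can. A call is refused whole if a number of a shift passes 0.0625 or a number of a turn 10.7, either way. A call with a gripper value outside its range is refused whole. OPENING is the finger opening in m, from 0 to 0.087, set as the call begins (- or left out, the last holds). The fingers move at their own pace and stop on an object; FORCE is the grip in N (left out, the last holds). Time passes only in rows, so rows that do not move let the fingers close. It gives the time, the measured TCP pose, the force and the opening at its end, in the units of the state.
- env.get_obs(): the state, without advancing time (a new reading comes with each control period).
- env.read_camera(name): name is "side" or "top"; returns a dict with "pixels" (480x640x3 uint8, red, green, blue), "intrinsics" (3x3 intrinsics, pixels), "R" (3x3) and "t" (3): a world point X has camera coordinates R X + t. Camera axes: x right, y down, z forward; pixel columns grow to the right and rows downward; lengths in m; the calibration is good to about 2 mm. A picture is of the moment at which its call begins. There is no depth.
- env.sign_off(): hands the job in, once; it reports no verdict.
The state is a dict: "time_s": time; "qpos": joint angles; "joint_velocities": joint speeds; "effort": joint torques, N m; "tool_pos": TCP position; "tool_rot": TCP orientation; "force": force on the tool from outside, world axes, zero at the start; "wrist_torque": the same for the moment, N m; "grip_width": finger opening in m.
Only numpy, scipy, OpenCV 4.12 (cv2) and the standard library are available. Lean on these libraries where they do the work, as an engineer would, in place of code of your own. Each camera call takes 0.05 s, during which the arm holds its last target.

## Working session

There is one attempt and no reset: what is moved stays moved. The work goes in short steps, Python scripts to look and compute and a shell command to move; the robot and the scene stay as the last step left them, time stands still between calls to the robot, and variables do not carry over. Pictures are saved under pics/ and viewed, and the job is handed in when it is done.

```bash
ls; mkdir -p pics; python3 - <<'E'
from cell import env
import cv2,pickle
o=env.get_obs();print(o)
d={}
for n in("side","top"):
    c=env.read_camera(n);d[n]=c;cv2.imwrite(f"pics/{n}0.png",c["pixels"][:,:,::-1]);print(n,c["intrinsics"],c["R"],c["t"])
pickle.dump(d,open("cams.pkl","wb"))
E
```

```text
pics
{'time_s': 0.0, 'qpos': array([69.85076513, 18.43990996, -4.01416256, 83.17581462,  1.29439972,
       78.53943722, -3.25997523]), 'joint_velocities': array([ 0.01779509,  0.00568241, -0.04046903,  0.02156209,  0.08210488,
        0.00578731,  0.00643477]), 'effort': array([ 1.16114488e-04, -4.91287100e+01, -4.03894270e-01, -3.12530208e+01,
       -6.39674510e-02,  4.36861231e-02,  1.79861372e-04]), 'tool_pos': array([ 0.23221817, -0.60648252,  0.2077437 ]), 'tool_rot': array([-1.79890042e+02,  5.56804374e-03,  2.09576160e+01]), 'force': array([ 0.9388702 , -0.61181551,  0.17607641]), 'wrist_torque': array([ 0.01743461,  0.0312903 , -0.03750212]), 'grip_width': 0.08685198655466395}
side [[451.76185004   0.         316.67285991]
 [  0.         451.76185004 240.17102676]
 [  0.           0.           1.        ]] [[-0.95526034 -0.295743   -0.00370916]
 [-0.2126903   0.69560363 -0.68622039]
 [ 0.20552498 -0.65473022 -0.72738423]] [0.50892403 0.17679414 0.89563348]
top [[540.56036441   0.         325.62790926]
 [  0.         540.56036441 239.17805473]
 [  0.           0.           1.        ]] [[-0.02400526 -0.99968509 -0.00731263]
 [-0.98502968  0.0249011  -0.17057688]
 [ 0.17070526  0.00310841 -0.98531723]] [0.02180368 0.51135276 1.06301417]
```

View pics/side0.png

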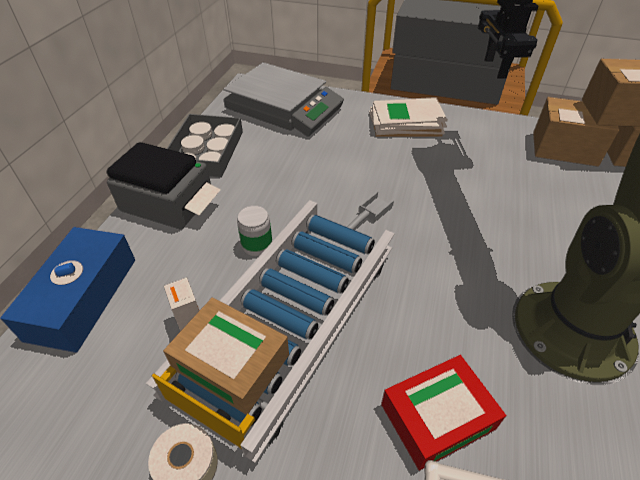

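View pics/top0.png

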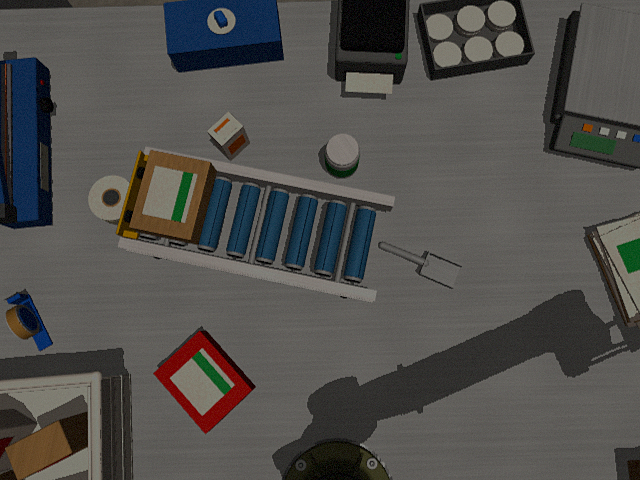

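The top view shows the track running from its infeed end at about (360,243) left to the yellow stop at about (130,195). The carton is at (172,198). The red look-alike, off the track, is at (205,380). I'll enlarge this.

```bash
python3 - <<'E'
import cv2
a=cv2.imread("pics/top0.png")[140:310,195:405];cv2.imwrite("pics/topc.png",cv2.resize(a,None,fx=3.5,fy=3.5,interpolation=cv2.INTER_CUBIC))
a=cv2.imread("pics/side0.png")[190:360,225:405];cv2.imwrite("pics/sidec.png",cv2.resize(a,None,fx=3.5,fy=3.5,interpolation=cv2.INTER_CUBIC))
E
```

```text
(no output)
```

View pics/topc.png

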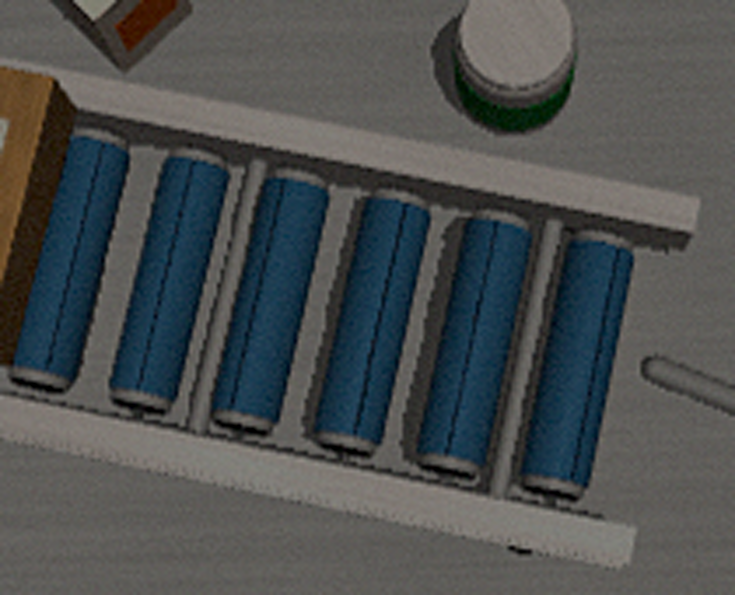

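View pics/sidec.png

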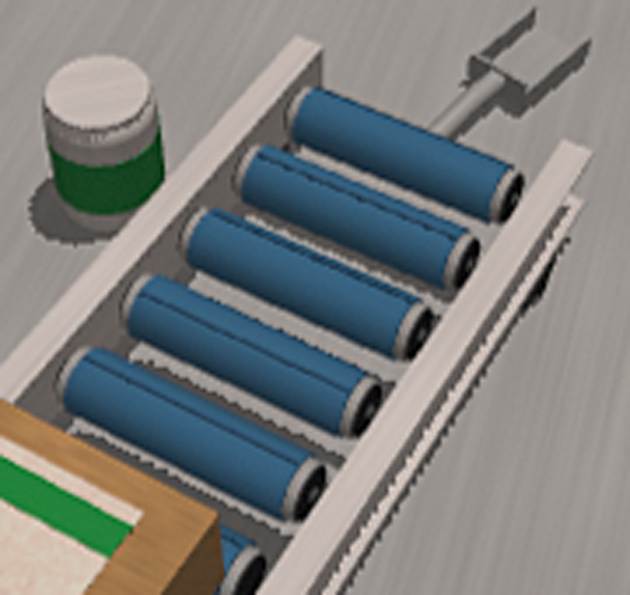

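```bash
cat > h.py <<'E'
import numpy as np,cv2,pickle
from scipy.optimize import least_squares
d=pickle.load(open("cams.pkl","rb"))
def proj(n,X):
    c=d[n];X=np.atleast_2d(X)@c["R"].T+c["t"];p=X@c["intrinsics"].T;return p[:,:2]/p[:,2:]
def T(p,X):
    X=np.atleast_2d(X);c,s=np.cos(p[2]),np.sin(p[2]);return np.c_[p[0]+c*X[:,0]-s*X[:,1],p[1]+s*X[:,0]+c*X[:,1],X[:,2]]
E
python3 - <<'E'
from h import *
for n in d: print(n,-d[n]["R"].T@d[n]["t"])
A=[-.26,.107,.078];B=[-.26,-.107,.078]
top=[(A,(630,566)),(B,(699,198))]
side=[(A,(592,151)),(B,(300,38))]
top=[(a,(u/3.5+195,v/3.5+140)) for a,(u,v) in top];side=[(a,(u/3.5+225,v/3.5+190)) for a,(u,v) in side]
def f(p):
    return np.concatenate([(proj("top",T(p,[a for a,_ in top]))-[b for _,b in top]).ravel(),(proj("side",T(p,[a for a,_ in side]))-[b for _,b in side]).ravel()])
r=least_squares(f,[.55,.1,1.6]);p=r.x;print(p,np.degrees(p[2]),f(p).round(1))
np.save("p.npy",p)
F=T(p,[[-.21,0,.085],[.03,0,.085]]);print(F)
for n in d:
    im=cv2.resize(cv2.imread(f"pics/{n}0.png"),None,fx=3,fy=3,interpolation=cv2.INTER_CUBIC)
    def pl(X,col):
        q=proj(n,T(p,X))*3+1;cv2.polylines(im,[q.round().astype(int)],False,col,1,cv2.LINE_AA)
    for y in(.107,-.107): pl([[-.26,y,.078],[.26,y,.078]],(0,0,255))
    for i in range(6):
        x=-.21+.06*i; pl([[x,-.075,.085],[x,.075,.085]],(0,255,255))
        t=np.linspace(0,2*np.pi,40)
        for y in(-.075,.075):pl(np.c_[x+.02*np.cos(t),0*t+y,.065+.02*np.sin(t)],(0,255,0))
    pl([[.252,-.07,.118],[.252,.07,.118]],(255,0,255))
    im=im[380:960,320:1110] if n=="top" else im[560:1150,500:1250]
    cv2.imwrite(f"pics/fit_{n}.png",im)
E
```

```text
side [0.33968229 0.61393038 0.77467709]
top [0.32275893 0.00575928 1.13479058]
[0.5438484  0.14609411 1.34262216] 76.92658320780282 [-0.5 -0.4 -0.2 -0.   1.3 -0.1 -0.7 -1. ]
[[ 0.49634653 -0.0584629   0.085     ]
 [ 0.55063439  0.17531654  0.085     ]]
```

View pics/fit_top.png

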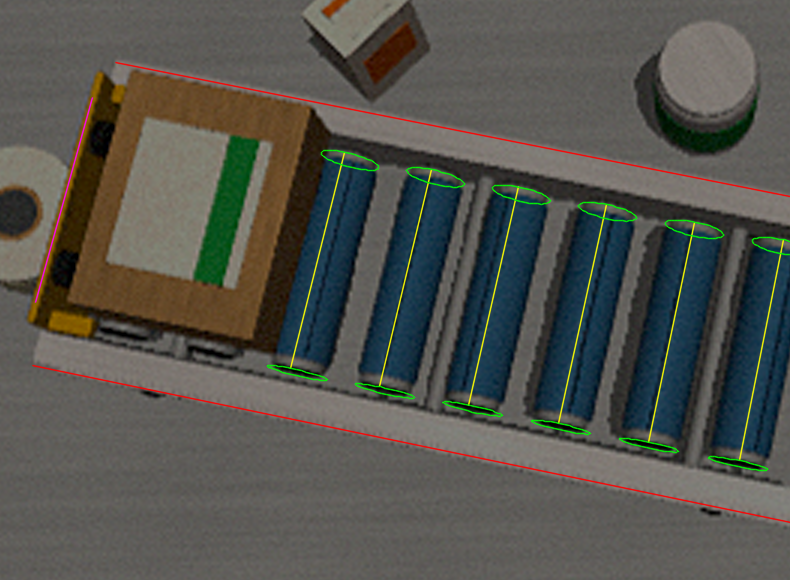

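View pics/fit_side.png

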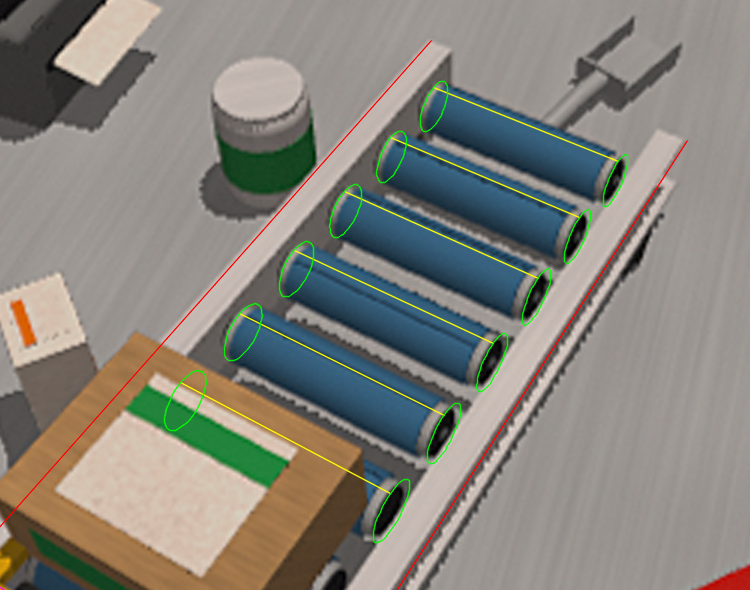

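The fit holds: roller tops, stop line and rails overlay within about 2–3 mm. The first roller's top is at (0.496, −0.058) and the fifth's at (0.551, 0.175), with the track yaw 76.9°. All of this is within reach.

Things that could be mistaken for the target:
- **Sixth roller:** top view (214,215), partly under the carton. It is not free, so I leave it alone.
- **First roller:** top view (360,243), at the scoop end. This is where the stroke starts.
- **Cartons:** the real one is at (172,198) and the red look-alike at (205,380).

The crop above confirms five free rollers, plus the sixth at the carton.

Next I close the fingers, move above roller 1 and turn the tool in line with the track.

```bash
python3 -m creep '[{"tx":0.0314,"ty":-0.0295},{"tx":0.0314,"ty":-0.0295},{"tx":0.0314,"ty":-0.0295},{"tx":0.0314,"ty":-0.0295},{"tx":0.0314,"ty":-0.0295},{"tx":0.0314,"ty":-0.0295},{"tx":0.0314,"ty":-0.0295},{"tx":0.0314,"ty":-0.0295},{"tx":0.0314,"ty":-0.0295},{"tx":0.0314,"ty":-0.0295},{"tx":0.0314,"ty":-0.0295},{"tx":0.0314,"ty":-0.0295},{"tx":0.0314,"ty":-0.0295},{"tx":0.0314,"ty":-0.0295},{"rz":-9.33},{"rz":-9.33},{"rz":-9.33},{"rz":-9.33},{"rz":-9.33},{"rz":-9.33}]' 0 5
cat > st.py <<'E'
from h import *
from cell import env
from scipy.spatial.transform import Rotation as Ro
p=np.load("p.npy");o=env.get_obs()
R=Ro.from_euler("xyz",o["tool_rot"],degrees=True).as_matrix();t=o["tool_pos"]
tip=t+R[:,2]*.025;c,s=np.cos(p[2]),np.sin(p[2])
dd=tip-[p[0],p[1],0];print("t",o["time_s"],"rot",o["tool_rot"].round(2),"tip track x,y,z mm",(1e3*np.array([c*dd[0]+s*dd[1],-s*dd[0]+c*dd[1],dd[2]])).round(1),"F",o["force"].round(2),"grip",round(o["grip_width"],4),"tooly(track)",(c*R[0,1]+s*R[1,1]).round(3))
E
python3 st.py
```

```text
t 0.1 rot [-1.799e+02  1.000e-02  2.096e+01] tip track x,y,z mm [-803.6  133.3  182.9] F [ 0.88  0.58 -0.37] grip 0.0875 tooly(track) -0.829$[0]: bad value
```

The call was refused, probably because every row needs all six keys. I'll give all of them.

```bash
python3 -m creep '[{"tx":0.044,"ty":-0.0413,"tz":0,"rx":0,"ry":0,"rz":0},{"tx":0.044,"ty":-0.0413,"tz":0,"rx":0,"ry":0,"rz":0}]' 0 5;  python3 st.py
```

```text
time_s: 0.35
tool_pos: [0.2853, -0.497, 0.2079]
tool_rot: [-179.9, -0.0, 20.9]
force: [1.2, -0.0, 0.4]
grip_width: 0.0744
t 0.35 rot [-1.7992e+02 -1.0000e-02  2.0870e+01] tip track x,y,z mm [-684.9  106.4  182.9] F [ 1.19 -0.04  0.43] grip 0.0744 tooly(track) -0.83
```

```bash
python3 -m creep '[{"tx":0.044,"ty":-0.0413,"tz":0,"rx":0,"ry":0,"rz":0},{"tx":0.044,"ty":-0.0413,"tz":0,"rx":0,"ry":0,"rz":0},{"tx":0.044,"ty":-0.0413,"tz":0,"rx":0,"ry":0,"rz":0},{"tx":0.044,"ty":-0.0413,"tz":0,"rx":0,"ry":0,"rz":0},{"tx":0.044,"ty":-0.0413,"tz":0,"rx":0,"ry":0,"rz":0},{"tx":0.044,"ty":-0.0413,"tz":0,"rx":0,"ry":0,"rz":0},{"tx":0.044,"ty":-0.0413,"tz":0,"rx":0,"ry":0,"rz":0},{"tx":0.044,"ty":-0.0413,"tz":0,"rx":0,"ry":0,"rz":0},{"tx":0,"ty":0,"tz":0,"rx":0,"ry":0,"rz":-9.33},{"tx":0,"ty":0,"tz":0,"rx":0,"ry":0,"rz":-9.33},{"tx":0,"ty":0,"tz":0,"rx":0,"ry":0,"rz":-9.33},{"tx":0,"ty":0,"tz":0,"rx":0,"ry":0,"rz":-9.33},{"tx":0,"ty":0,"tz":0,"rx":0,"ry":0,"rz":-9.33},{"tx":0,"ty":0,"tz":0,"rx":0,"ry":0,"rz":-9.33},{"tx":0,"ty":0,"tz":0,"rx":0,"ry":0,"rz":0}]' 0 5;  python3 st.py
```

```text
time_s: 2.22
tool_pos: [0.4953, -0.064, 0.2085]
tool_rot: [-180.0, 0.0, 76.8]
force: [0.2, -0.0, -0.4]
grip_width: 0.0005
t 2.225 rot [-1.7996e+02  1.0000e-02  7.6840e+01] tip track x,y,z mm [-2.156e+02 -2.000e-01  1.835e+02] F [ 0.2  -0.03 -0.39] grip 0.0005 tooly(track) -0.002
```

Aligned: the tip is over roller 1 and tool x points along the running direction. I descend to about 7 mm above the roller and look.

```bash
python3 -m creep '[{"tx":0,"ty":0,"tz":0.03,"rx":0,"ry":0,"rz":0},{"tx":0,"ty":0,"tz":0.03,"rx":0,"ry":0,"rz":0},{"tx":0,"ty":0,"tz":0.02,"rx":0,"ry":0,"rz":0},{"tx":0,"ty":0,"tz":0.011,"rx":0,"ry":0,"rz":0},{"tx":0,"ty":0,"tz":0,"rx":0,"ry":0,"rz":0},{"tx":0,"ty":0,"tz":0,"rx":0,"ry":0,"rz":0}]';  python3 st.py; python3 - <<'E'
from cell import env
import cv2
a=env.read_camera("side")["pixels"][160:360,205:445,::-1];b=env.read_camera("top")["pixels"][130:310,200:410,::-1]
cv2.imwrite("pics/s1.png",cv2.resize(a,None,fx=3,fy=3,interpolation=2));cv2.imwrite("pics/t1.png",cv2.resize(b,None,fx=3,fy=3,interpolation=2))
E
```

```text
time_s: 2.98
tool_pos: [0.4963, -0.064, 0.1187]
tool_rot: [179.9, 0.0, 76.9]
force: [0.8, -0.6, -0.3]
grip_width: 0.0005
t 2.975 rot [179.92   0.    76.9 ] tip track x,y,z mm [-215.4   -1.3   93.7] F [ 0.79 -0.55 -0.26] grip 0.0005 tooly(track) -0.0
```

View pics/s1.png

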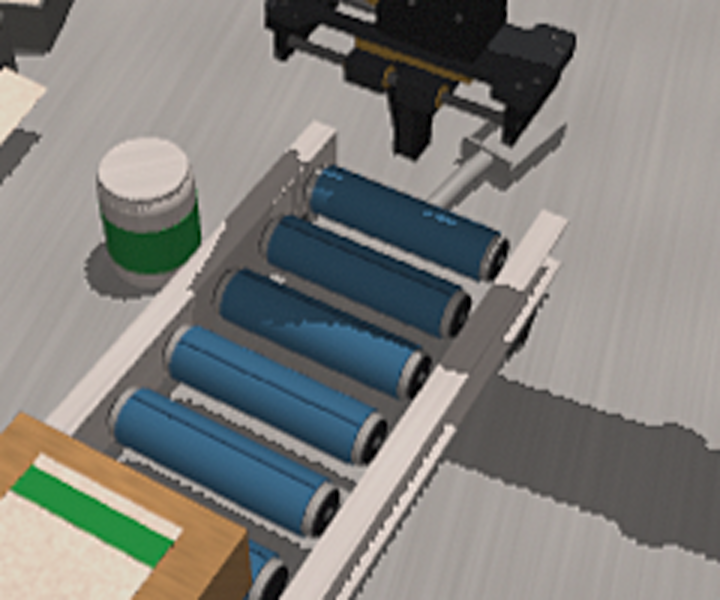

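View pics/t1.png

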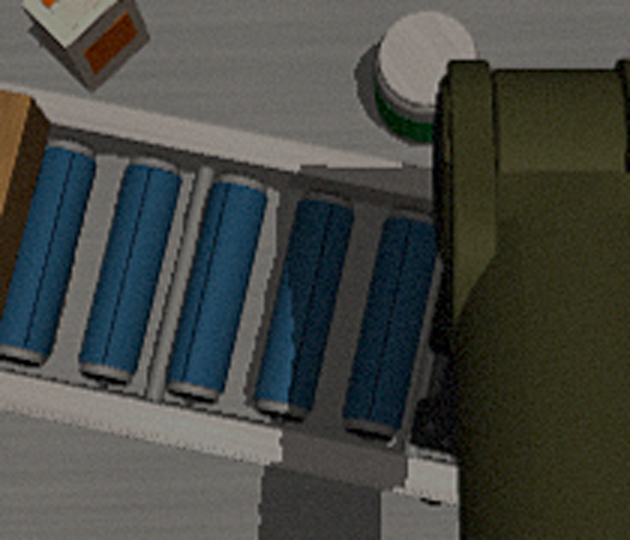

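The fingertips show at crop (410,158), which is side pixel (342,213). That looks higher above roller 1 than the 9 mm I expected, so I check the projection.

```bash
python3 - <<'E'
from h import *
p=np.load("p.npy")
for X in ([-.2154,-.0013,.0937],[-.2154+.0095,0.0,.0937],[-.21,0,.085],[-.21,0,.075]): 
    q=proj("side",T(p,X))[0];print(X,q,(q-[205,160])*3)
E
```

```text
[-0.2154, -0.0013, 0.0937] [341.47251473 222.67894386] [409.4175442  188.03683158]
[-0.2059, 0.0, 0.0937] [339.91245421 225.58920656] [404.73736263 196.76761967]
[-0.21, 0, 0.085] [340.67725258 227.29211066] [407.03175774 201.87633199]
[-0.21, 0, 0.075] [340.51640822 230.54650541] [406.54922467 211.63951622]
```

```bash
python3 - <<'E'
import cv2
a=cv2.imread("pics/s1.png")[20:300,240:560];cv2.imwrite("pics/s1z.png",cv2.resize(a,None,fx=2.2,fy=2.1,interpolation=2))
E
```

```text
(no output)
```

View pics/s1z.png

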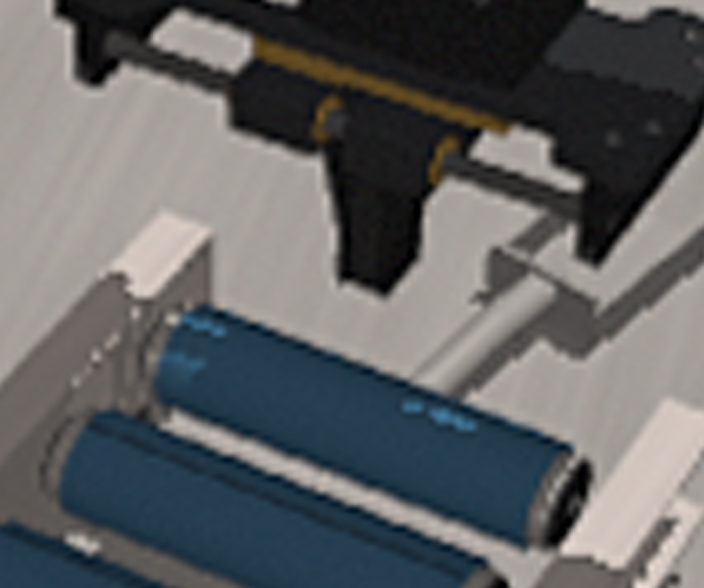

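The tip appears about 10 px higher than the reported pose predicts, equivalent to about 30 mm up or back. I compare against the start picture before touching anything.

```bash
python3 - <<'E'
from h import *
t=np.array([.23222,-.60648,.20774])
a=np.radians(20.96);ty=np.array([np.sin(a),-np.cos(a),0])
im=cv2.resize(cv2.imread("pics/side0.png"),None,fx=6,fy=6,interpolation=2)
for s in(-1,1):
  q=proj("side",t+ty*s*.0435-[0,0,.025])[0];print(q);cv2.circle(im,tuple((q*6+3).astype(int)),6,(0,0,255),2)
cv2.imwrite("pics/start.png",im[0:600,2700:3480])
E
```

```text
[496.43354245  91.22345868]
[485.69450419  75.34616897]
```

View pics/start.png

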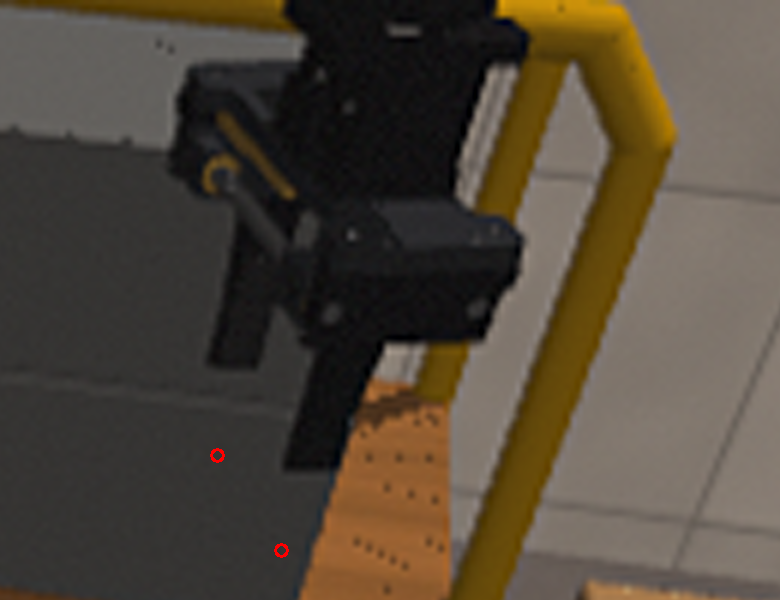

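The mismatch is there too, about 14 px, so the tool or camera data disagree with each other. I check the base flange and overlay the gripper body to see which it is.

```bash
python3 - <<'E'
from h import *
p=np.load("p.npy")
for n in d:
    print(n,proj(n,[[0,0,0],[0,0,.05]]).round(0).tolist())
t=T(p,[-.2154,-.0013,.1187])[0]
c,s=np.cos(p[2]),np.sin(p[2]);X=np.array([c,s,0]);Y=np.array([-s,c,0]);Z=np.array([0,0,1.])
im=cv2.imread("pics/s1.png")
def pl(L,off,col):
    q=(proj("side",np.array([t+off+a*X+b*Y+z*Z for a,b,z in L]))-[205,160])*3+1;cv2.polylines(im,[q.round().astype(int)],True,col,1,cv2.LINE_AA)
for off,col in((0*Z,(0,0,255)),(.031*Z,(0,255,0)),(-.033*X,(255,0,255))):
    a,b=.0375,.095
    pl([(a,b,.045),(a,-b,.045),(-a,-b,.045),(-a,b,.045)],off,col)
    pl([(.0095,-.012,-.025),(.0095,.012,-.025),(-.0095,.012,-.025),(-.0095,-.012,-.025)],off,col)
cv2.imwrite("pics/ov.png",im)
E
```

```text
side [[573.0, 329.0], [584.0, 315.0]]
top [[337.0, 499.0], [337.0, 507.0]]
```

View pics/ov.png

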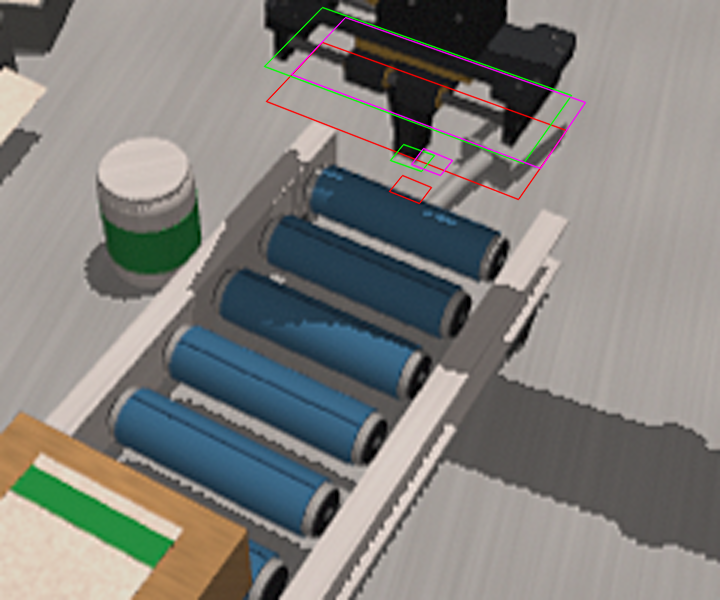

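The green overlay, drawn 31 mm higher than reported, fits both fingertips and body. So the images show the tool about 30 mm above its reported height. Contact will be decided by force and picture, not by the reported z. I'll lower it in steps and re-check.

```bash
cat > look.py <<'E'
import sys,cv2,numpy as np
from cell import env
k=sys.argv[1];z=float(sys.argv[2]) if len(sys.argv)>2 else 5
x0,y0,w,h=[int(v) for v in sys.argv[3].split(",")] if len(sys.argv)>3 else (275,150,130,110)
f=env.read_camera("side")["pixels"][:,:,::-1];cv2.imwrite(f"pics/full_{k}.png",f)
cv2.imwrite(f"pics/{k}.png",cv2.resize(f[y0:y0+h,x0:x0+w],None,fx=z,fy=z,interpolation=2))
E
python3 -m creep '[{"tx":0,"ty":0,"tz":0.004,"rx":0,"ry":0,"rz":0},{"tx":0,"ty":0,"tz":0.004,"rx":0,"ry":0,"rz":0},{"tx":0,"ty":0,"tz":0,"rx":0,"ry":0,"rz":0}]';  python3 st.py;python3 look.py a1
```

```text
time_s: 3.45
tool_pos: [0.4952, -0.0639, 0.1094]
tool_rot: [-179.9, 0.0, 76.9]
force: [0.0, -0.1, 0.7]
grip_width: 0.0011
t 3.45 rot [-179.95    0.     76.94] tip track x,y,z mm [-2.156e+02 -1.000e-01  8.440e+01] F [ 0.03 -0.08  0.71] grip 0.0011 tooly(track) 0.0
```

View pics/a1.png

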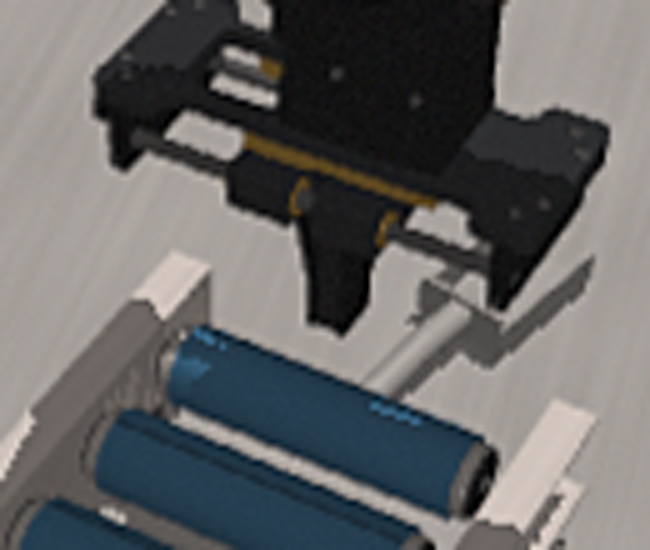

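Fingertips are now at (342,216), still about 9 px above the roller and with no contact force. To separate "too high" from "too far back", I check the gripper corner in the top view, which is sensitive to horizontal shift.

```bash
python3 - <<'E'
from h import *
from cell import env
p=np.load("p.npy")
o=env.get_obs();t=o["tool_pos"];print(o["qpos"].round(2))
c,s=np.cos(p[2]),np.sin(p[2]);X=np.array([c,s,0]);Y=np.array([-s,c,0]);Z=np.array([0,0,1.])
f=np.ascontiguousarray(env.read_camera("top")["pixels"][:,:,::-1]);cv2.imwrite("pics/full_t2.png",f)
im=cv2.resize(f[180:330,270:420],None,fx=4,fy=4,interpolation=2)
im=cv2.convertScaleAbs(im,alpha=1.8,beta=20)
def pl(L,off,col):
    q=(proj("top",np.array([t+off+a*X+b*Y+z*Z for a,b,z in L]))-[270,180])*4+1.5;cv2.polylines(im,[q.round().astype(int)],True,col,1,cv2.LINE_AA)
a,b=.0375,.095
for off,col in((0*Z,(0,0,255)),(.031*Z,(0,255,0)),(-.033*X,(255,0,255))):
    pl([(a,b,.045),(a,-b,.045),(-a,-b,.045),(-a,b,.045)],off,col)
cv2.imwrite("pics/t2.png",im)
E
```

```text
[ 37.62   6.65 -35.03 110.18   4.22  64.46 -12.12]
```

View pics/t2.png

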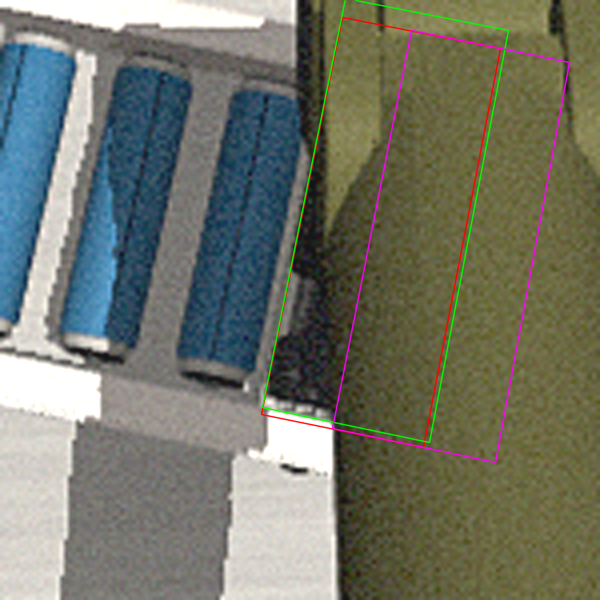

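The gripper corner and front edge in the top view, near (265,400), match the reported horizontal position. Only the height is off, by about 30 mm. I go down 20 mm and look again.

```bash
python3 -m creep '[{"tx":0,"ty":0,"tz":0.007,"rx":0,"ry":0,"rz":0},{"tx":0,"ty":0,"tz":0.007,"rx":0,"ry":0,"rz":0},{"tx":0,"ty":0,"tz":0.006,"rx":0,"ry":0,"rz":0},{"tx":0,"ty":0,"tz":0,"rx":0,"ry":0,"rz":0}]';  python3 st.py;python3 look.py a2 8 305,190,80,70
```

```text
time_s: 4.05
tool_pos: [0.4951, -0.0639, 0.0891]
tool_rot: [-179.9, -0.0, 76.9]
force: [-0.1, 0.0, -0.2]
grip_width: 0.0003
t 4.05 rot [-179.92   -0.     76.94] tip track x,y,z mm [-2.156e+02  1.000e-01  6.410e+01] F [-0.06  0.01 -0.22] grip 0.0003 tooly(track) 0.0
```

View pics/a2.png

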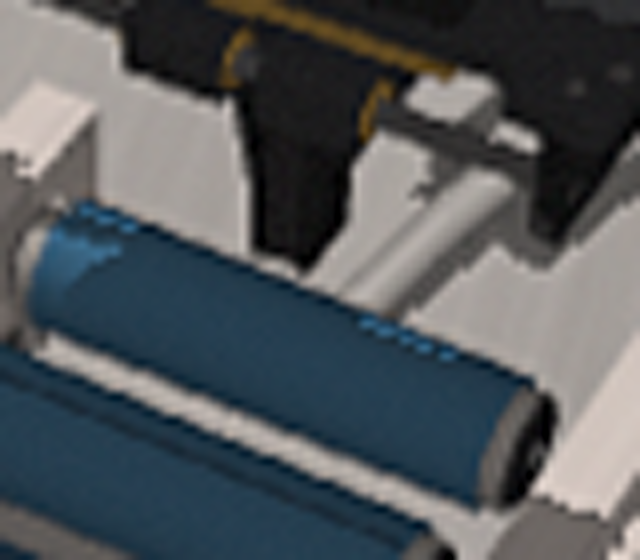

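The tip at (342,224) is a few mm above roller 1. I feel down gently, checking force after each small step.

```bash
python3 -m creep '[{"tx":0,"ty":0,"tz":0.003,"rx":0,"ry":0,"rz":0},{"tx":0,"ty":0,"tz":0,"rx":0,"ry":0,"rz":0}]';  python3 st.py
python3 -m creep '[{"tx":0,"ty":0,"tz":0.001,"rx":0,"ry":0,"rz":0}]';  python3 st.py
python3 -m creep '[{"tx":0,"ty":0,"tz":0.001,"rx":0,"ry":0,"rz":0}]';  python3 st.py
```

```text
time_s: 4.35
tool_pos: [0.4956, -0.064, 0.0867]
tool_rot: [-180.0, 0.0, 76.9]
force: [0.5, -0.6, 0.9]
grip_width: 0.0004
t 4.35 rot [-179.99    0.     76.94] tip track x,y,z mm [-215.5   -0.5   61.7] F [ 0.54 -0.63  0.89] grip 0.0004 tooly(track) 0.0
time_s: 4.47
tool_pos: [0.4958, -0.064, 0.086]
tool_rot: [180.0, 0.0, 76.9]
force: [-0.1, 0.5, -0.3]
grip_width: 0.0005
t 4.475 rot [1.7998e+02 1.0000e-02 7.6940e+01] tip track x,y,z mm [-215.5   -0.7   61. ] F [-0.13  0.51 -0.33] grip 0.0005 tooly(track) 0.0
time_s: 4.6
tool_pos: [0.4957, -0.064, 0.0849]
tool_rot: [180.0, 0.0, 76.9]
force: [-0.3, -0.5, 0.3]
grip_width: 0.0003
t 4.6 rot [179.99   0.    76.94] tip track x,y,z mm [-215.5   -0.6   59.9] F [-0.33 -0.46  0.3 ] grip 0.0003 tooly(track) 0.0
```

```bash

python3 -m creep '[{"tx":0,"ty":0,"tz":0.001,"rx":0,"ry":0,"rz":0}]'|grep force;  python3 st.py
python3 -m creep '[{"tx":0,"ty":0,"tz":0.0007,"rx":0,"ry":0,"rz":0}]'|grep force;  python3 st.py
```

```text
force: [0.2, -0.4, 0.1]
t 4.725 rot [1.800e+02 1.000e-02 7.694e+01] tip track x,y,z mm [-215.5   -0.6   58.8] F [ 0.2  -0.44  0.09] grip 0.0004 tooly(track) 0.0
force: [-0.1, -0.1, -0.4]
t 4.85 rot [-1.800e+02  1.000e-02  7.694e+01] tip track x,y,z mm [-215.5   -0.5   58.1] F [-0.05 -0.08 -0.38] grip 0.0005 tooly(track) 0.0
```

```bash

python3 -m creep '[{"tx":0,"ty":0,"tz":0.0008,"rx":0,"ry":0,"rz":0}]'|grep force;  python3 st.py
python3 look.py a3 8 305,190,80,70
```

```text
force: [0.4, 0.4, 0.3]
t 4.975 rot [-180.      0.     76.94] tip track x,y,z mm [-215.5   -0.6   57.3] F [0.41 0.43 0.26] grip 0.0004 tooly(track) 0.0
```

View pics/a3.png

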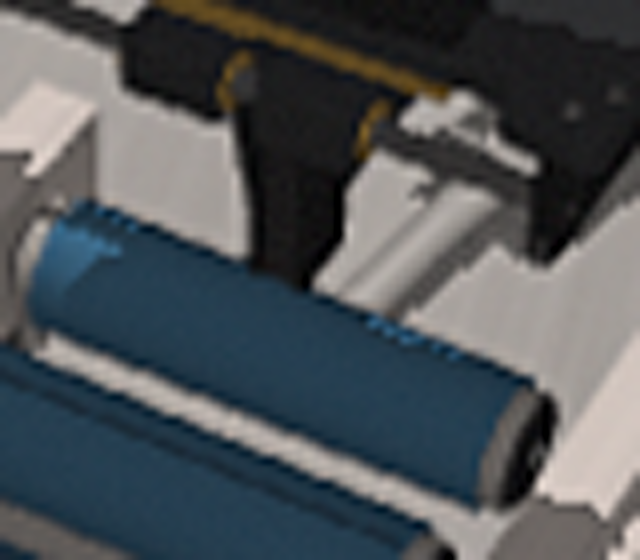

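In this picture the roller's silhouette now covers the tip, so the tip is actually behind roller 1, on the infeed side, not above it. That means the true offset is at least partly horizontal. I stop and solve for the offset from the pictures taken at several poses.

```bash
python3 - <<'E'
from h import *
from scipy.spatial.transform import Rotation as Ro
p=np.load("p.npy")
a=np.radians(20.96);ty=np.array([np.sin(a),-np.cos(a),0])
t0=np.array([.23222,-.60648,.20774])
obs=[(t0+ty*.0435,20.96,(489.2-.5+0,60.8)),(t0-ty*.0435,20.96,(501.2-.5,77.8))]
obs=[(t0-ty*.0435,20.96,(501.,77.5)),(t0+ty*.0435,20.96,(489.,60.6)),
 (np.array([.4963,-.064,.1187]),76.9,(205+410/3,160+158/3)),
 (np.array([.4952,-.0639,.1094]),76.9,(275+335/5,150+332/5)),
 (np.array([.4951,-.0639,.0891]),76.9,(305+300/8,190+270/8))]
for mode in("world","tool"):
  def f(v):
    r=[]
    for t,y,uv in obs:
        R=Ro.from_euler("xyz",[180,0,y],degrees=True).as_matrix()
        tip=t-[0,0,.025]+(v if mode=="world" else R@v)
        r+=list(proj("side",tip)[0]-uv)
    return np.array(r)
  r=least_squares(f,[0,0,0.]);print(mode,r.x.round(4),f(r.x).round(1))
  J=r.jac;print(np.sqrt(np.diag(np.linalg.inv(J.T@J))).round(4))
E
```

```text
world [-0.0017  0.0137  0.0431] [ 0.8  0.6  1.4  1.7 -0.3 -0.3 -0.3 -0.6 -1.1 -1. ]
[0.0011 0.0038 0.003 ]
tool [ 0.0062 -0.0038 -0.0385] [-2.1  0.5 -1.2  1.8  0.7 -0.8  0.7 -1.1 -0.1 -1.5]
[0.0023 0.0019 0.0024]
```

The fit gives the tip about 40 mm higher than reported with little horizontal shift, and the tip in a3 only just meets the roller's silhouette. A few more mm will settle it: the tip will either overlap the roller or be hidden by it.

```bash

python3 -m creep '[{"tx":0,"ty":0,"tz":0.0015,"rx":0,"ry":0,"rz":0},{"tx":0,"ty":0,"tz":0,"rx":0,"ry":0,"rz":0}]'|grep force
python3 -m creep '[{"tx":0,"ty":0,"tz":0.0015,"rx":0,"ry":0,"rz":0},{"tx":0,"ty":0,"tz":0,"rx":0,"ry":0,"rz":0}]'|grep force
python3 st.py
python3 look.py a4 8 305,190,80,70
```

```text
force: [-0.0, 0.2, -0.4]
force: [-0.7, -0.4, -0.3]
t 5.525 rot [-1.7998e+02  1.0000e-02  7.6940e+01] tip track x,y,z mm [-215.5   -0.4   54.2] F [-0.66 -0.4  -0.27] grip 0.0005 tooly(track) 0.0
```

View pics/a4.png

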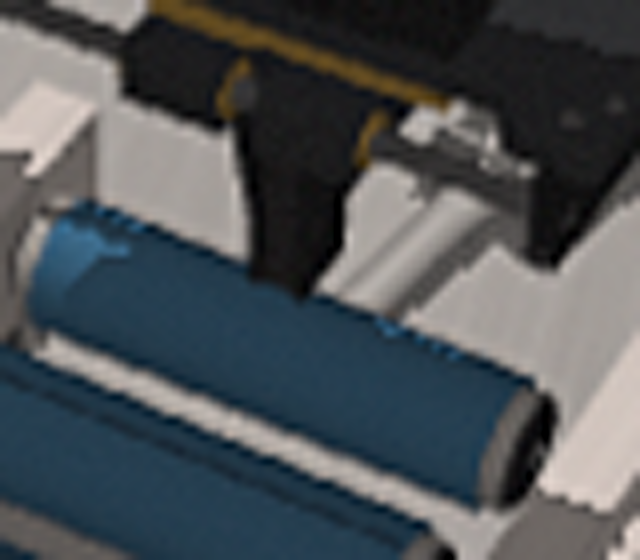

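The tip now overlaps the roller at (300,297) in the crop, so it is in front of the silhouette and above the roller. I keep feeling downward.

```bash

for i in 1; do python3 -m creep '[{"tx":0,"ty":0,"tz":0.001,"rx":0,"ry":0,"rz":0},{"tx":0,"ty":0,"tz":0,"rx":0,"ry":0,"rz":0}]'|grep force; done
python3 -m creep '[{"tx":0,"ty":0,"tz":0.001,"rx":0,"ry":0,"rz":0},{"tx":0,"ty":0,"tz":0,"rx":0,"ry":0,"rz":0}]'|grep force
python3 -m creep '[{"tx":0,"ty":0,"tz":0.001,"rx":0,"ry":0,"rz":0},{"tx":0,"ty":0,"tz":0,"rx":0,"ry":0,"rz":0}]'|grep force
python3 st.py
```

```text
force: [-0.9, 0.3, 0.3]
force: [-0.1, -0.5, 0.0]
force: [-0.2, 0.6, 0.4]
t 6.325 rot [-1.7999e+02  1.0000e-02  7.6940e+01] tip track x,y,z mm [-215.5   -0.5   51.3] F [-0.23  0.58  0.37] grip 0.0004 tooly(track) 0.0
```

```bash

python3 -m creep '[{"tx":0,"ty":0,"tz":0.001,"rx":0,"ry":0,"rz":0},{"tx":0,"ty":0,"tz":0,"rx":0,"ry":0,"rz":0}]'|grep force
python3 -m creep '[{"tx":0,"ty":0,"tz":0.001,"rx":0,"ry":0,"rz":0},{"tx":0,"ty":0,"tz":0,"rx":0,"ry":0,"rz":0}]'|grep force
python3 st.py
python3 look.py a5 8 305,190,80,70
```

```text
force: [-1.8, 0.8, -0.3]
force: [-0.5, -0.2, -0.1]
t 6.825 rot [-179.99    0.     76.94] tip track x,y,z mm [-215.5   -0.5   49.2] F [-0.51 -0.23 -0.09] grip 0.0001 tooly(track) 0.0
```

View pics/a5.png

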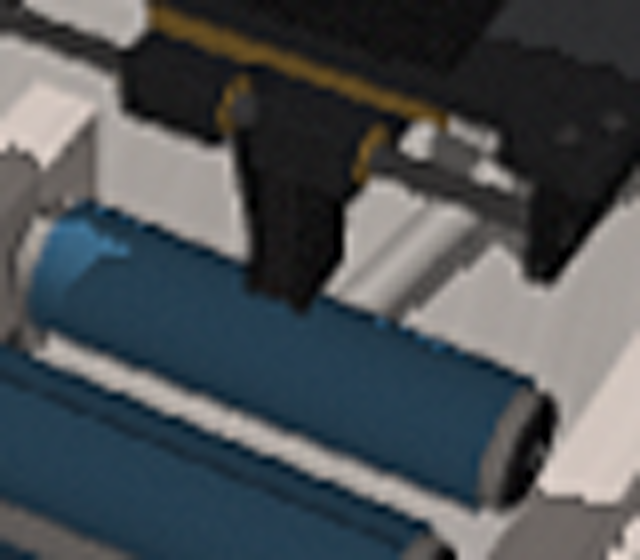

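```bash

python3 -m creep '[{"tx":0,"ty":0,"tz":0.001,"rx":0,"ry":0,"rz":0},{"tx":0,"ty":0,"tz":0,"rx":0,"ry":0,"rz":0}]'|grep force
python3 -m creep '[{"tx":0,"ty":0,"tz":0.001,"rx":0,"ry":0,"rz":0},{"tx":0,"ty":0,"tz":0,"rx":0,"ry":0,"rz":0}]'|grep force
python3 -m creep '[{"tx":0,"ty":0,"tz":0.0007,"rx":0,"ry":0,"rz":0},{"tx":0,"ty":0,"tz":0,"rx":0,"ry":0,"rz":0}]'|grep force
python3 st.py
```

```text
force: [0.4, 0.0, 0.3]
force: [0.6, -0.1, -0.4]
force: [-0.3, 0.3, -0.2]
t 7.625 rot [-1.800e+02  1.000e-02  7.694e+01] tip track x,y,z mm [-215.5   -0.5   46.6] F [-0.35  0.26 -0.16] grip 0.0006 tooly(track) 0.0
```

```bash

python3 -m creep '[{"tx":0,"ty":0,"tz":0.0007,"rx":0,"ry":0,"rz":0},{"tx":0,"ty":0,"tz":0,"rx":0,"ry":0,"rz":0}]'|grep force
python3 -m creep '[{"tx":0,"ty":0,"tz":0.0007,"rx":0,"ry":0,"rz":0},{"tx":0,"ty":0,"tz":0,"rx":0,"ry":0,"rz":0}]'|grep force
python3 -m creep '[{"tx":0,"ty":0,"tz":0.0007,"rx":0,"ry":0,"rz":0},{"tx":0,"ty":0,"tz":0,"rx":0,"ry":0,"rz":0}]'|grep force
python3 st.py
python3 look.py a6 8 305,190,80,70
```

```text
force: [-0.2, 0.2, 0.8]
force: [-0.6, 0.7, 3.0]
force: [-2.0, -0.6, 4.3]
t 8.375 rot [1.7998e+02 1.0000e-02 7.6940e+01] tip track x,y,z mm [-215.5   -0.7   44.9] F [-2.01 -0.61  4.32] grip 0.0005 tooly(track) 0.0
```

View pics/a6.png

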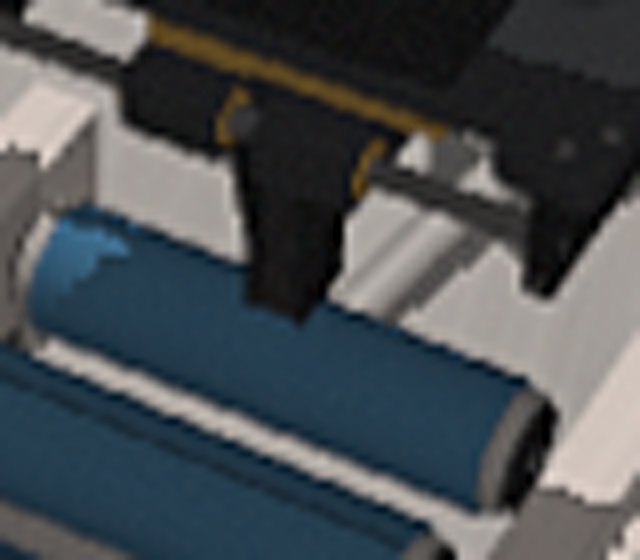

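Contact: the force rose from 0.8 to 3.0 to 4.3 N, matching 4 N/mm, with first contact at reported tip z ≈ 46. That makes the true height about 39 mm above the reported one. I ease up 0.4 mm and begin stroking roller 1 along tool +x.

```bash

python3 -m creep '[{"tx":0.006,"ty":0,"tz":-0.0004,"rx":0,"ry":0,"rz":0}]'|grep force
python3 -m creep '[{"tx":0.008,"ty":0,"tz":0,"rx":0,"ry":0,"rz":0}]'|grep force
python3 -m creep '[{"tx":0.008,"ty":0,"tz":0,"rx":0,"ry":0,"rz":0},{"tx":0.008,"ty":0,"tz":0,"rx":0,"ry":0,"rz":0}]'|grep force
python3 st.py
python3 look.py b1 5 265,180,140,100
```

```text
force: [-0.8, -1.3, 4.0]
force: [-1.0, 0.8, 4.8]
force: [0.0, -0.2, 0.4]
t 8.925 rot [-1.7997e+02 -1.0000e-02  7.6970e+01] tip track x,y,z mm [-184.8   -0.2   44.4] F [ 0.01 -0.24  0.35] grip 0.0005 tooly(track) 0.001
```

View pics/b1.png

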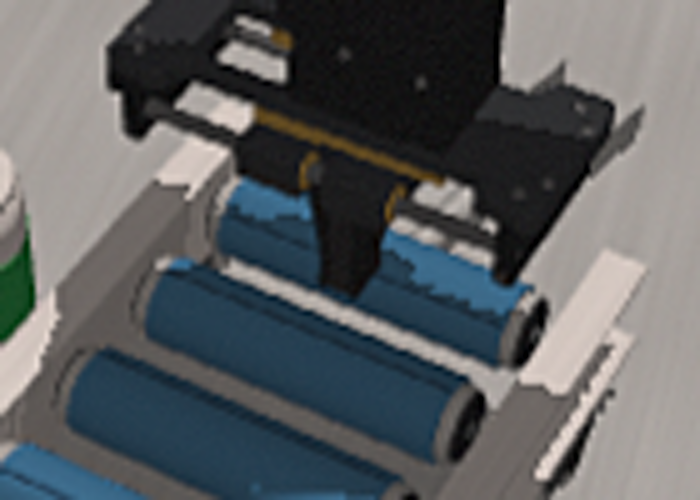

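Roller 1 was stroked at 4–5 N and the tip is now between rollers 1 and 2 with contact gone. I raise 0.7 mm for a lighter touch and go on to roller 2.

```bash

python3 -m creep '[{"tx":0.008,"ty":0,"tz":-0.0007,"rx":0,"ry":0,"rz":0},{"tx":0.008,"ty":0,"tz":0,"rx":0,"ry":0,"rz":0},{"tx":0.008,"ty":0,"tz":0,"rx":0,"ry":0,"rz":0}]'|grep force
python3 -m creep '[{"tx":0.008,"ty":0,"tz":0,"rx":0,"ry":0,"rz":0}]'|grep force
python3 st.py
python3 -m creep '[{"tx":0.006,"ty":0,"tz":0,"rx":0,"ry":0,"rz":0}]'|grep force
python3 -m creep '[{"tx":0.006,"ty":0,"tz":0,"rx":0,"ry":0,"rz":0}]'|grep force
python3 st.py
```

```text
force: [0.4, -0.2, 1.3]
force: [-1.0, 0.0, 2.2]
t 9.475 rot [180.     0.    76.94] tip track x,y,z mm [-152.9   -0.6   45.8] F [-0.99  0.01  2.2 ] grip 0.0005 tooly(track) 0.0
force: [0.1, 0.1, 1.4]
force: [-0.5, 0.2, 2.0]
t 9.725 rot [1.7999e+02 1.0000e-02 7.6940e+01] tip track x,y,z mm [-141.1   -0.6   45.8] F [-0.52  0.19  1.95] grip 0.0005 tooly(track) 0.0
```

About 2 N on roller 2, which is right. On to roller 3.

```bash

python3 -m creep '[{"tx":0.008,"ty":0,"tz":0,"rx":0,"ry":0,"rz":0},{"tx":0.008,"ty":0,"tz":0,"rx":0,"ry":0,"rz":0}]'|grep force
python3 look.py b2 5 255,180,140,110
python3 -m creep '[{"tx":0.008,"ty":0,"tz":0.0002,"rx":0,"ry":0,"rz":0},{"tx":0.008,"ty":0,"tz":0,"rx":0,"ry":0,"rz":0},{"tx":0.008,"ty":0,"tz":0,"rx":0,"ry":0,"rz":0}]'|grep force
python3 -m creep '[{"tx":0.008,"ty":0,"tz":0,"rx":0,"ry":0,"rz":0}]'|grep force
python3 st.py
python3 -m creep '[{"tx":0.006,"ty":0,"tz":0,"rx":0,"ry":0,"rz":0}]'|grep force
python3 -m creep '[{"tx":0.006,"ty":0,"tz":0,"rx":0,"ry":0,"rz":0}]'|grep force
python3 st.py
```

```text
force: [-0.1, 1.1, -0.5]
force: [-0.0, -0.8, 1.7]
force: [-0.3, 1.3, 2.1]
t 10.525 rot [179.99   0.    76.94] tip track x,y,z mm [-92.9  -0.6  45.7] F [-0.34  1.31  2.07] grip 0.0007 tooly(track) 0.0
force: [0.3, 0.9, 3.7]
force: [-1.0, -0.1, 2.7]
t 10.775 rot [1.7998e+02 1.0000e-02 7.6940e+01] tip track x,y,z mm [-81.1  -0.6  45.6] F [-0.97 -0.08  2.74] grip 0.0007 tooly(track) 0.0
```

View pics/b2.png

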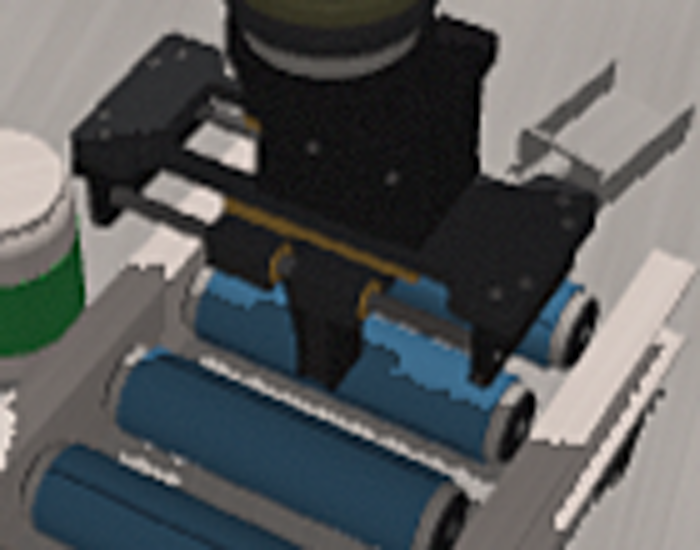

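The tip is clear of rollers 2 and 3 as it passes. Roller 3 took 2–4 N. Next is roller 4, raised 0.2 mm.

```bash

python3 -m creep '[{"tx":0.008,"ty":0,"tz":-0.0002,"rx":0,"ry":0,"rz":0},{"tx":0.008,"ty":0,"tz":0,"rx":0,"ry":0,"rz":0}]'|grep force
python3 -m creep '[{"tx":0.008,"ty":0,"tz":0,"rx":0,"ry":0,"rz":0},{"tx":0.008,"ty":0,"tz":0,"rx":0,"ry":0,"rz":0},{"tx":0.008,"ty":0,"tz":0,"rx":0,"ry":0,"rz":0}]'|grep force
python3 -m creep '[{"tx":0.008,"ty":0,"tz":0,"rx":0,"ry":0,"rz":0}]'|grep force
python3 st.py
python3 -m creep '[{"tx":0.006,"ty":0,"tz":0,"rx":0,"ry":0,"rz":0}]'|grep force
python3 -m creep '[{"tx":0.006,"ty":0,"tz":0,"rx":0,"ry":0,"rz":0}]'|grep force
python3 st.py
python3 -m creep '[{"tx":0.008,"ty":0,"tz":0,"rx":0,"ry":0,"rz":0},{"tx":0.008,"ty":0,"tz":0,"rx":0,"ry":0,"rz":0}]'|grep force
python3 look.py b3 4 185,190,200,140; python3 st.py
```

```text
force: [0.1, 0.7, -0.4]
force: [-0.7, -1.0, 1.6]
force: [0.2, -0.1, 2.1]
t 11.525 rot [179.99  -0.    76.94] tip track x,y,z mm [-32.9  -0.6  45.8] F [ 0.17 -0.06  2.13] grip 0.0004 tooly(track) 0.0
force: [-0.7, 0.8, 1.8]
force: [-0.8, 0.0, 2.1]
t 11.775 rot [1.7999e+02 1.0000e-02 7.6940e+01] tip track x,y,z mm [-21.1  -0.6  45.7] F [-0.8   0.04  2.14] grip 0.0008 tooly(track) 0.0
force: [-0.2, 1.2, 0.6]
t 12.075 rot [-1.800e+02 -6.000e-02  7.701e+01] tip track x,y,z mm [-3.6 -0.2 45.5] F [ 0.04  1.47 -0.78] grip 0.0003 tooly(track) 0.001
```

View pics/b3.png

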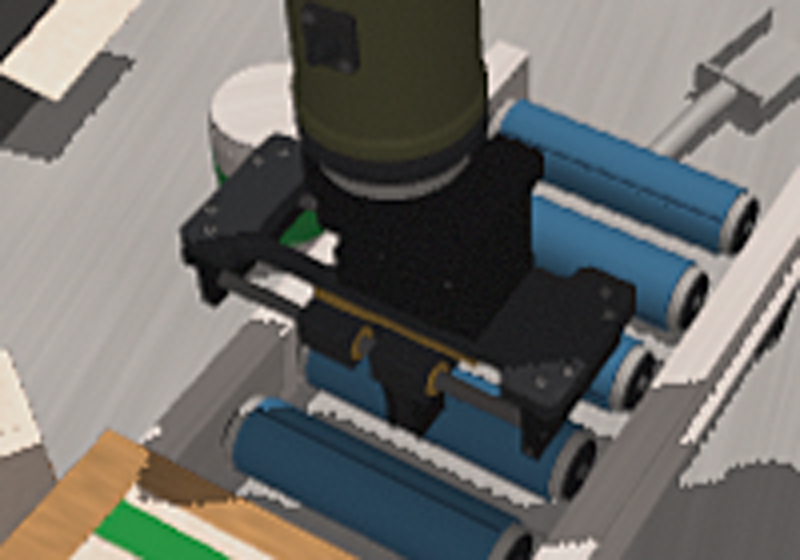

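Rollers 1–4 are done at about 2 N. Roller 5 lies ahead with the carton beyond. I'll stroke to about 3 mm past its top, so the body stays about 13 mm short of the carton, then lift straight up.

```bash

python3 -m creep '[{"tx":0.008,"ty":0,"tz":0,"rx":0,"ry":0,"rz":0},{"tx":0.008,"ty":0,"tz":0,"rx":0,"ry":0,"rz":0}]'|grep force
python3 -m creep '[{"tx":0.008,"ty":0,"tz":0,"rx":0,"ry":0,"rz":0}]'|grep force
python3 -m creep '[{"tx":0.008,"ty":0,"tz":0,"rx":0,"ry":0,"rz":0}]'|grep force
python3 st.py
python3 -m creep '[{"tx":0.006,"ty":0,"tz":0,"rx":0,"ry":0,"rz":0}]'|grep force
python3 st.py
python3 look.py b4 4 185,190,200,140
```

```text
force: [-1.0, 0.1, 0.0]
force: [-0.1, -1.0, 0.7]
force: [-0.1, -0.6, 1.7]
t 12.575 rot [ 1.7999e+02 -1.0000e-02  7.6950e+01] tip track x,y,z mm [27.2 -0.6 45.9] F [-0.12 -0.63  1.7 ] grip 0.0004 tooly(track) 0.0
force: [-0.4, -0.9, 2.6]
t 12.7 rot [ 1.7998e+02 -2.0000e-02  7.6960e+01] tip track x,y,z mm [33.3 -0.6 45.8] F [-0.41 -0.94  2.55] grip 0.0004 tooly(track) 0.001
```

View pics/b4.png

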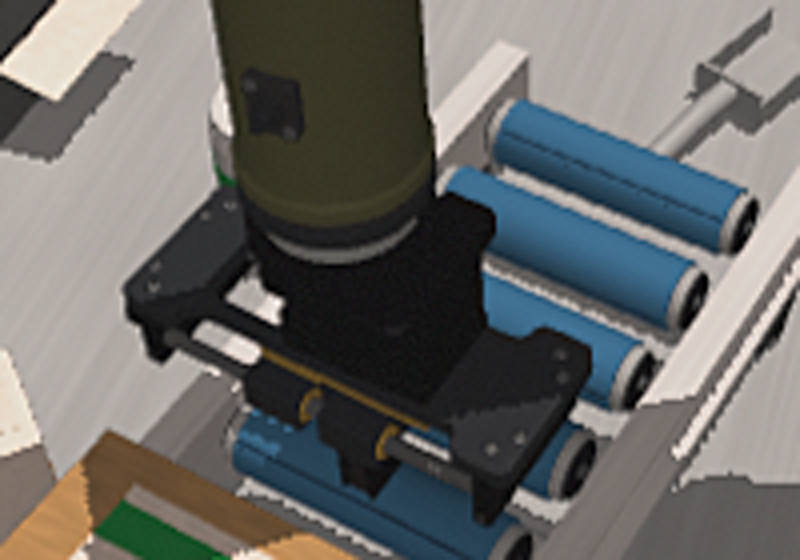

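Roller 5's line has moved towards the stop. I lift straight up and then back off along the track at height.

```bash

python3 -m creep '[{"tx":0.001,"ty":0,"tz":-0.005,"rx":0,"ry":0,"rz":0},{"tx":0,"ty":0,"tz":-0.02,"rx":0,"ry":0,"rz":0},{"tx":0,"ty":0,"tz":-0.03,"rx":0,"ry":0,"rz":0},{"tx":0,"ty":0,"tz":-0.04,"rx":0,"ry":0,"rz":0},{"tx":0,"ty":0,"tz":-0.04,"rx":0,"ry":0,"rz":0},{"tx":-0.05,"ty":0,"tz":0,"rx":0,"ry":0,"rz":0},{"tx":-0.05,"ty":0,"tz":0,"rx":0,"ry":0,"rz":0},{"tx":-0.05,"ty":0,"tz":0,"rx":0,"ry":0,"rz":0},{"tx":-0.05,"ty":0,"tz":0,"rx":0,"ry":0,"rz":0},{"tx":-0.05,"ty":0,"tz":0,"rx":0,"ry":0,"rz":0},{"tx":-0.05,"ty":0,"tz":0,"rx":0,"ry":0,"rz":0},{"tx":-0.05,"ty":0,"tz":0,"rx":0,"ry":0,"rz":0},{"tx":-0.05,"ty":0,"tz":0,"rx":0,"ry":0,"rz":0},{"tx":-0.05,"ty":0,"tz":0,"rx":0,"ry":0,"rz":0},{"tx":0,"ty":0,"tz":0,"rx":0,"ry":0,"rz":0},{"tx":0,"ty":0,"tz":0,"rx":0,"ry":0,"rz":0}]'
python3 look.py c1 3.5 140,185,220,165
python3 - <<'E'
from cell import env
import cv2,numpy as np
f=env.read_camera("top")["pixels"][:,:,::-1];cv2.imwrite("pics/full_tc.png",f)
cv2.imwrite("pics/tc.png",cv2.resize(cv2.convertScaleAbs(np.ascontiguousarray(f[140:310,110:400]),alpha=1.6),None,fx=2.7,fy=2.7,interpolation=2))
E
```

```text
time_s: 14.75
tool_pos: [0.4506, -0.2591, 0.2066]
tool_rot: [179.9, -0.0, 76.9]
force: [1.3, 0.4, -0.5]
grip_width: 0.0002
```

View pics/c1.png

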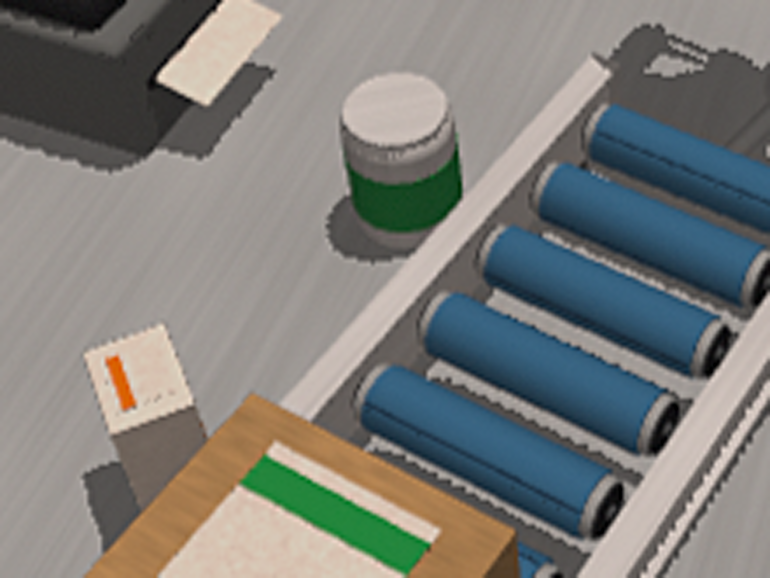

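View pics/tc.png

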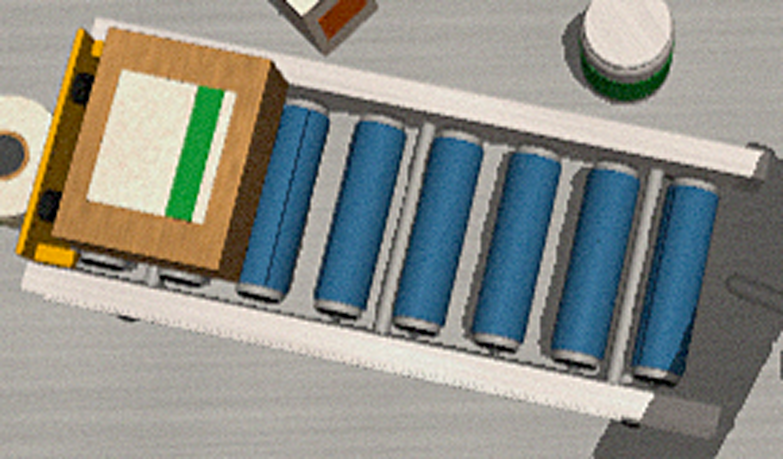

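The marks on rollers 1–5 have all moved, and roller 6 still shows its line. I compare before and after pictures to check that the track, carton and other objects stayed put.

```bash
python3 - <<'E'
import cv2,numpy as np
def pc(a,b,r):
    x,y,w,h=r;g=lambda i:np.float32(cv2.cvtColor(i[y:y+h,x:x+w],cv2.COLOR_BGR2GRAY));return [round(float(v),2) for v in cv2.phaseCorrelate(g(a),g(b),cv2.createHanningWindow((w,h),cv2.CV_32F))[0]]
a,b=cv2.imread("pics/top0.png"),cv2.imread("pics/full_tc.png")
for n,r in dict(carton=(130,145,85,100),rail=(225,155,90,50),nearrail=(150,235,180,55),packet=(200,105,55,60),tin=(318,125,50,60)).items(): print("top",n,pc(a,b,r))
a,b=cv2.imread("pics/side0.png"),cv2.imread("pics/full_c1.png")
for n,r in dict(carton=(155,290,135,120),stop=(140,370,130,80),tin=(225,195,60,60)).items(): print("side",n,pc(a,b,r))
cv2.imwrite("pics/cmp.png",np.hstack([cv2.resize(i[180:440,140:410],None,fx=1.45,fy=1.9) for i in(a,b)]))
E
python3 st.py
```

```text
top carton [0.03, 0.01]
top rail [0.01, -0.04]
top nearrail [-0.08, -0.03]
top packet [-0.06, 0.03]
top tin [-0.19, 0.12]
side carton [0.49, -0.01]
side stop [0.48, -0.01]
side tin [0.03, 0.01]
t 14.85 rot [ 1.7995e+02 -1.0000e-02  7.7080e+01] tip track x,y,z mm [-414.8   -1.   181.3] F [0.32 0.35 0.46] grip 0.0002 tooly(track) 0.003
```

View pics/cmp.png

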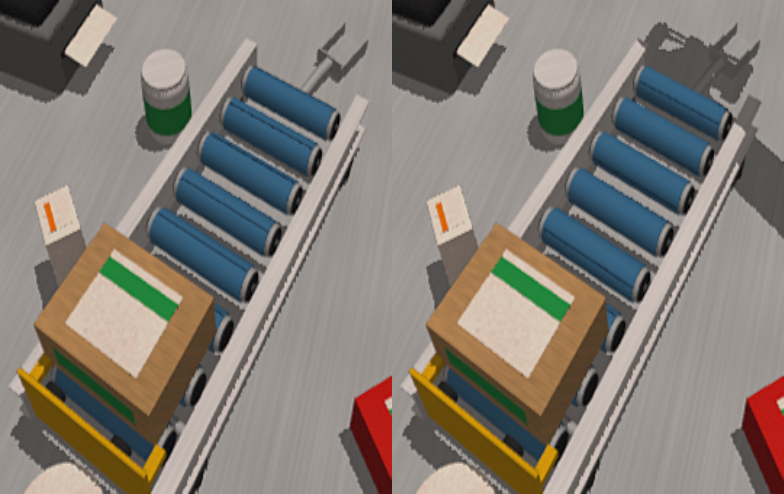

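Top-view shifts are all 0.2 px or less. The side view gives 0.5 px for the carton and the stop, about 1 mm at most, which the top view doesn't confirm. The robot is clear of everything, so I hand in.

```bash
python3 -c "
from cell import env
print(env.sign_off())"
```

```text
the job is handed in; nothing more can be done
None
```

I stroked rollers 1 to 5 in order with the fingertips closed, towards the yellow stop. I then lifted clear before the carton, backed off and handed in at about 15 s of the 38 s allowed.

- **Force:** I read up to 4.8 N on roller 1 and about 1.5–4 N on rollers 2–5. These were readings at the end of short moves, not continuous.
- **Rollers:** the marks on all five free rollers have moved. The marks on rollers 1 and 5 can be seen shifted towards the stop. Those on 2–4 have turned out of view, so their direction follows from the stroke, not from the picture. Roller 6 still shows its line.
- **Everything else in place:** before and after top views agree within 0.2 px for the carton, rails, packet and tin. The side view showed about 0.5 px (1 mm at most) for the carton and stop, which the top view did not confirm.
- **Disagreement:** the reported tool height was about 39 mm lower than the pictures and the contact showed. I did not find the cause, so I set the contact height from the force and the pictures instead.

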